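# Close up the forge blower and hold its access panel shut

### The arm

A 7-joint arm with a two-finger parallel gripper is mounted at the origin on the work surface. World frame = base frame: x ahead of the robot, y to its left, z up, the work surface at z = 0. Lengths are in m, angles in degrees, forces in N, time in s.
With the tool pointing down it reaches from about 0.4 to 0.85 m from the base axis. Payload 10.4 kg.
Tool frame: the origin (TCP) lies midway between the tips of the shut fingers; the grasp point (between the pads) lies 19 mm behind it; z points along the fingers, y is the line along which they close (so a half turn about z gives the same grasp; the last joint's range is limited). The gripper opens to 87 mm and grips with 3 to 60 N. Pads are 19 mm wide; open, the fingers measure 117 mm over their backs; the gripper's body (75 mm by 190 mm) begins 51 mm behind the grasp point.
Start: joints at [-64.378, 19.034, -3.707, 83.658, 1.238, 77.344, -5.071], TCP at [0.283, 0.557, 0.223] pointing down, gripper open.
Joint ranges: [-148.97, 148.97], [-28.65, 121.19], [-84.17, 76.75], [9.2, 138.47], [-72.65, 252.65], [3.7, 117.97], [-149.18, 149.18]. Speed limits (degrees/s): [127.2, 127.2, 159.86, 159.86, 180, 180, 180].

### API

Orientations are given as a 3x3 rotation matrix whose columns are the frame's x, y, z axes.
In Python, from plant import monitor, camera, camera_info, env gives the robot as it stands. The module is installed in compiled form; this text tells all that it offers.
- The arm moves only by the shell command python3 -m pendant 'ROWS' [OPENING]. ROWS is JSON, a list of rows, each a list of 4 numbers: the shift along the tool's x, y, z in m, then the turn about the tool's z in rad. A call has 1 to 20 rows; each row is the pose to reach, as a shift and turn from the pose commanded when the call began, along the tool's axes at that moment; what a row does not reach only later rows make up. A row lasts 1/8 s, in which the tool goes at most 62.5 mm and 10.7 degrees, less where a joint would pass 70% of its speed; a pose out of reach is approached as far as the arm can. A call with a gripper value outside its range is refused whole. OPENING is the closure, from 0 (fully open) to 1 (shut), set as the call begins (- or left out, the last holds). The fingers move at their own pace and stop on an object; the grip force is fixed at half the most. Time passes only in rows, so rows that repeat a pose let the fingers close. It gives the time, the measured TCP pose, the force, the opening and the grip force at its end, in the units of the state.
- monitor.get_obs(): the state, without advancing time (a new reading comes with each control period).
- camera(name): name is "scene" or "side" or "wrist"; returns the picture (384x512x3 uint8, red, green, blue); there is no depth.
- camera_info(name): a dict with "fx", "fy", "cx", "cy" (pixels), "pose" (4x4, takes a point from camera to world coordinates). Camera axes: x right, y down, z forward; pixel columns grow to the right and rows downward; lengths in m; the calibration is good to about 2 mm. A picture is of the moment at which its call begins: read the wrist's pose just before it. camera_info takes no time and is no camera call; for the wrist camera it gives the pose at the moment of the call.
- env.job_done(): hands the job in; it is judged then, once.
The state is a dict: "time_s": time; "q": joint angles; "qvel": joint speeds; "joint_efforts": joint torques, N m; "tool_pos": TCP position; "eef_rot": TCP orientation; "force": force on the tool from outside, world axes, zero at the start; "ft_torque": the same for the moment, N m; "width": opening from 0.0 (shut) to 1.0 (fully open); "grip_force": force on a finger pad.
Only numpy, scipy, OpenCV 4.12 (cv2) and the standard library are available. Lean on these libraries where they do the work, as an engineer would, in place of code of your own. Each camera call takes 0.05 s, during which the arm holds its last target. There are 200 camera calls.

### The job

Close up the forge blower. First push the lifted brass oiler cap down fully home; next turn the quarter-turn fastener on the access panel until its slot lines up with the two index ribs, while the panel still stands up on its springs; only then press the panel down flat against its frame and finish while still holding it pressed there, with the cap still home, the slot still lined up and the loose things round about left where they are.

Things in the scene. Friction and masses are not known exactly. Their poses are not given: they have to be found in the camera images.
- blower: The forge blower, fixed on the bench: a green painted drive box 200 (x) x 320 (y) x 94 high with a raised green rim, the panel's frame, whose top is 100 above the bench, and beyond the box (+x of the blower) a flat round dark steel fan casing 210 across, 85 high, centred 175 from the origin, with an outlet pipe towards +y. Origin under the centre of the drive box on the bench, z up; the whole blower stands in varying places and at varying yaw. It does not move when pushed.
- panel_press (a point): Centre of the ribbed tread on the bare aluminium access panel, on the panel's top surface: the free flat place (about 50 x 80 clear) to press on. Axes as the panel (z up, x as the blower's x). The panel is 160 (x) x 180 (y) x 6 thick; its centre lies over the blower's origin, this point is 45 from that centre towards the blower's +y. Its top is 114 above the bench when up, 106 when pressed flat. The panel cannot tip, only go straight up and down.
- panel_index (a point): On the panel's top surface on the fastener's axis, 40 from the panel's centre towards the blower's -y. x axis = the line of the two dark index ribs (each 22 long, 5 wide, 3 high, from 31 to 53 either side of this point) with which the slot must line up; it is parallel to the blower's x axis.
- panel_plate (a joint): How far the access panel is pressed down, m: 0 = standing up on its springs with an 8 mm gap, 0.008 = flat against the frame (stop). The springs push back with about 3 N at the top and 12 N when flat, and lift the panel again if it is let go.
- slot (a point): Top centre of the quarter-turn fastener in the panel: plain steel, two upright cheeks side by side with a 5 mm wide slot between, together 34 long, 17 wide over the cheeks; tops 28 above the panel's surface, on a disc 38 across and 3 thick. Point 27 above the panel's top surface, on the turning axis (vertical). x axis = along the slot (the long way of the cheeks); grip across the cheeks (17 wide) along y. It rides with the panel.
- fastener (a joint): Angle of the fastener, rad, seen from above anticlockwise positive: 0 = slot lined up with the index ribs. Stops at -0.4 and 1.8, so it can be overshot. It starts at 0.8 to 1.4 and must be turned clockwise; stiff (0.06 N m), it stays where it is left.
- cap_top (a point): Centre of the flat top of the oiler's cap, a knurled brass cap 26 across, 24 high, on a brass stub that stands at one end of the drive box (127 from the blower's centre line, at either the +y or the -y end; a low brass hexagon plug, 22 across and 15 high, takes the other end and is left alone). Cap top is 128 above the bench when home. z axis = up.
- cap (a joint): How far the oiler cap stands above home, m: 0 = fully home (stop), 0.018 = the most. Starts 0.010 to 0.016 up. It stays where it is left and moves down under a push of about 4 N.
- hammer: Loose hammer, 260 long, lying on the bench beyond the blower's +y end; origin at its underside. To be left alone.
- wrench: Loose steel wrench lying beyond the blower's -y end; origin at its underside. To be left alone.
- screwdriver: Loose screwdriver lying in front of the blower, across it; origin at its underside. To be left alone.
- oil_bottle: Loose grey oil bottle, 60 across, 150 high, beyond the blower's -y end; origin at its underside. To be left alone.
- tin: Loose steel tin, 68 across, 75 high, beyond the blower's +y end; origin at its underside. To be left alone.
- brush: Loose brush lying on the flat fan casing; origin at its underside. To be left alone.

How it is judged:
By the outcome, as a careful person would: the job done as asked, in the order asked, and still so for the second after the job is handed in, while the arm keeps its last pose, push and grip.
It also fails if it takes over 54 s, if anything falls off the work surface, if the arm or the gripper's body presses on something with over 40 N, if the wrist force passes 120 N, or if a joint passes its speed limit or range.

## Working session

There is one attempt and no reset: what is moved stays moved. The work goes in short steps, Python scripts to look and compute and a shell command to move; the robot and the scene stay as the last step left them, time stands still between calls to the robot, and variables do not carry over. Pictures are saved under pics/ and viewed, at most 10 in all, crops included, and the job is handed in when it is done.

```bash
mkdir -p pics; cat > h.py <<'E'
import numpy as np,cv2
from plant import monitor,camera,camera_info,env
def snap(n,f):
    i=camera_info(n);im=camera(n);np.savez('pics/'+f+'.npz',**{k:i[k] for k in('fx','fy','cx','cy','pose')});cv2.imwrite('pics/'+f+'.png',im[:,:,::-1]);return im
def px(f,u,v,z):
    i=np.load('pics/'+f+'.npz');P=i['pose'];d=P[:3,:3]@np.array([(u-i['cx'])/i['fx'],(v-i['cy'])/i['fy'],1]);o=P[:3,3];return o+d*(z-o[2])/d[2]
E
python3 - <<'E'
from h import *
np.set_printoptions(precision=4,suppress=True)
a=snap('scene','s0');b=snap('side','d0')
cv2.imwrite('pics/s0b.png',cv2.resize(cv2.imread('pics/s0.png'),(800,600),interpolation=2))
cv2.imwrite('pics/d0b.png',cv2.resize(cv2.imread('pics/d0.png'),(800,600),interpolation=2))
o=monitor.get_obs();print(o['time_s'],o['tool_pos'],o['eef_rot'],o['force'],o['width'])
for n in('scene','side','wrist'):print(camera_info(n)['pose'])
E
```

```text
0.1 [0.2828 0.557  0.2218] [[-0.8917  0.4527 -0.0005]
 [ 0.4527  0.8917 -0.0012]
 [-0.0001 -0.0013 -1.    ]] [-0.3357  0.2825 -0.5667] 0.9970938822966687
[[-0.7935  0.3809 -0.4746  0.9815]
 [ 0.6082  0.5243 -0.596   0.5527]
 [ 0.0218 -0.7616 -0.6477  0.6459]
 [ 0.      0.      0.      1.    ]]
[[ 0.9836 -0.1432  0.1096  0.4769]
 [-0.1798 -0.731   0.6582 -0.6266]
 [-0.0142 -0.6672 -0.7448  0.882 ]
 [ 0.      0.      0.      1.    ]]
[[ 0.4533  0.8602  0.2336  0.2186]
 [ 0.8914 -0.4371 -0.1201  0.5893]
 [-0.0012  0.2627 -0.9649  0.3844]
 [ 0.      0.      0.      1.    ]]
```

View pics/s0b.png

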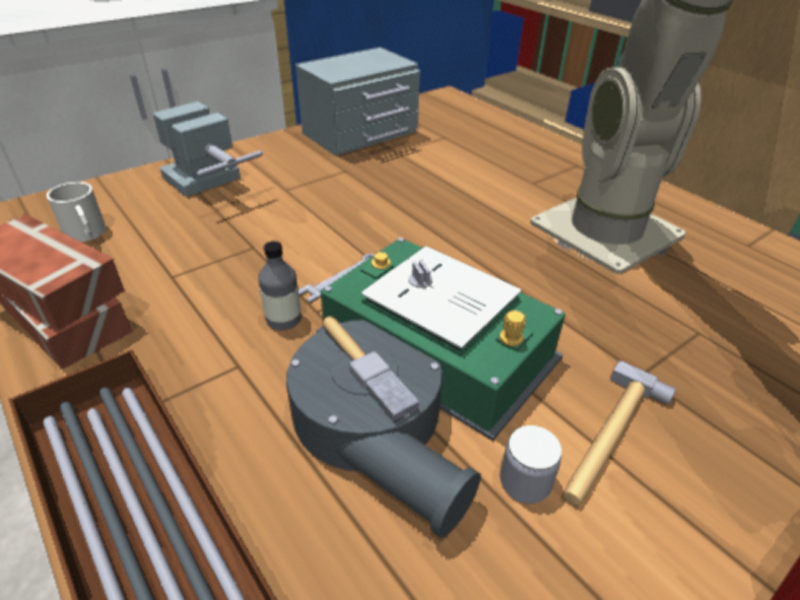

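View pics/d0b.png

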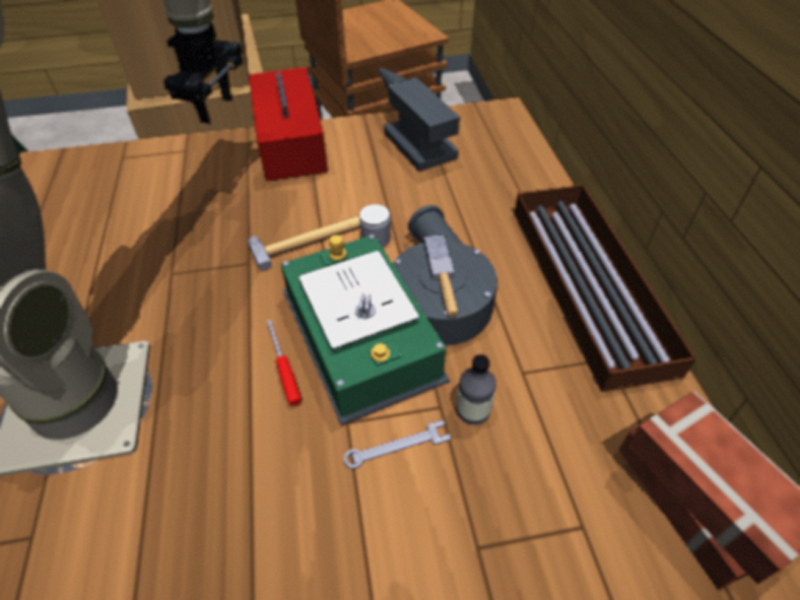

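Scene and side pictures show the cap at the +y end (scene 514,322; side 336,242), the panel white, and the fastener at about (365,305) in the side picture. The panel corners in the side picture are (300,282), (374,247), (418,314), (335,346).

```bash
python3 - <<'E'
from h import *
np.set_printoptions(precision=4,suppress=True)
for f,pts in(('d0',[(300,282),(374,247),(418,314),(335,346)]),('s0',[(520,292),(462,346),(363,293),(430,248)])):
    p=np.array([px(f,u/1.5625,v/1.5625,.114)[:2] for u,v in pts]);c=p.mean(0)
    x=(p[1]-p[0]+p[2]-p[3]);y=(p[0]-p[3]+p[1]-p[2])
    print(f,p,c,np.degrees(np.arctan2(x[1],x[0])),np.degrees(np.arctan2(-y[0],y[1])),np.linalg.norm(x)/2,np.linalg.norm(y)/2)
print('cap',px('d0',336/1.5625,238/1.5625,.141),px('s0',514/1.5625,315/1.5625,.141))
print('fast',px('d0',364/1.5625,300/1.5625,.141),px('s0',421/1.5625,268/1.5625,.141))
E
```

```text
d0 [[ 0.419   0.1091]
 [ 0.5663  0.1742]
 [ 0.6157 -0.0067]
 [ 0.4664 -0.0478]] [0.5169 0.0572] 19.705375803558194 15.97481357226826 0.15748813967355232 0.17564213139159163
s0 [[ 0.425   0.1343]
 [ 0.5733  0.1696]
 [ 0.6162 -0.0012]
 [ 0.4606 -0.0342]] [0.5188 0.0671] 12.644645090171366 13.027516620180526 0.15576501414156418 0.1741111313675435
cap [0.4961 0.1844 0.141 ] [0.4965 0.1857 0.141 ]
fast [0.5263 0.0197 0.141 ] [0.5314 0.0284 0.141 ]
```

```bash
python3 -m pendant '[[-0.04,-0.03,-0.01,0.1],[-0.083,-0.063,-0.016,0.21],[-0.124,-0.094,-0.023,0.31],[-0.166,-0.126,-0.031,0.42],[-0.207,-0.157,-0.039,0.52],[-0.248,-0.188,-0.047,0.63],[-0.29,-0.22,-0.055,0.73],[-0.331,-0.251,-0.062,0.84],[-0.373,-0.283,-0.07,0.94],[-0.414,-0.314,-0.078,1.05],[-0.414,-0.314,-0.078,1.05],[-0.414,-0.314,-0.078,1.05],[-0.414,-0.314,-0.078,1.05]]' 0; python3 - <<'E'
from h import *
o=monitor.get_obs();print(o['time_s'],o['tool_pos'],o['eef_rot'],o['q'])
snap('wrist','w1')
cv2.imwrite('pics/w1b.png',cv2.resize(cv2.imread('pics/w1.png'),(800,600),interpolation=2))
E
```

```text
time_s: 1.72
tool_pos: [0.5094, 0.0913, 0.3002]
eef_rot: [[-0.054, 0.999, -0.001], [0.999, 0.054, 0.0], [0.0, -0.001, -1.0]]
force: [0.1, 0.6, -0.5]
width: 0.999
grip_force: 0.0
1.725 [0.50938513 0.0912638  0.30017585] [[-5.37044064e-02  9.98556625e-01 -7.09489905e-04]
 [ 9.98556852e-01  5.37045506e-02  1.85799976e-04]
 [ 2.23634633e-04 -6.98487729e-04 -9.99999731e-01]] [-36.0806642    2.93983382  21.91364111  93.67113714  -1.12396491
  83.63912709 -10.98936362]
```

View pics/w1b.png

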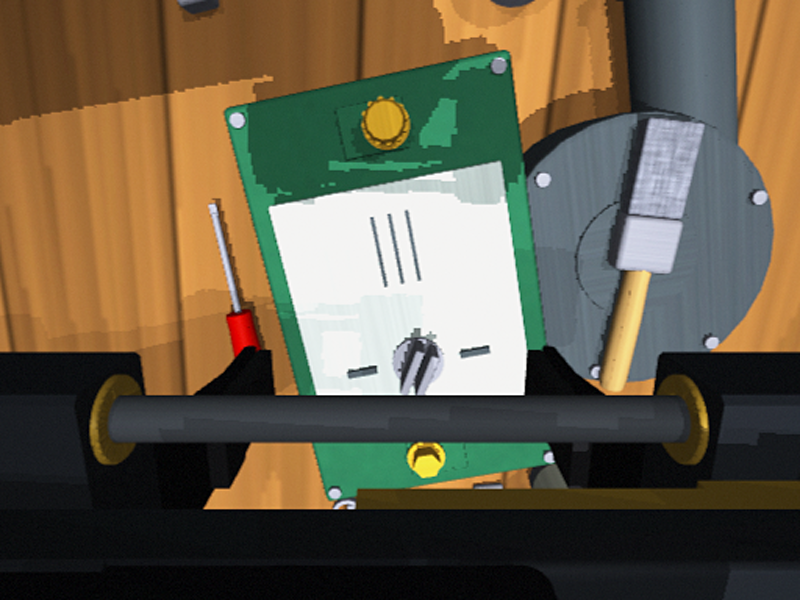

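The wrist view shows the cap top at about (385,119), the ribs at (362,373) and (475,351), the tread at (396,248), and the disc at about (417,357) with its slot running roughly towards (435,345). I'll enlarge the fastener.

```bash
python3 - <<'E'
from h import *
np.set_printoptions(precision=4,suppress=True)
im=cv2.imread('pics/w1.png')
cv2.imwrite('pics/w1c.png',cv2.resize(im[205:265,215:325],None,fx=7,fy=7,interpolation=2))
s=1.5625
w=lambda u,v,z:px('w1',u/s,v/s,z)[:2]
a,b=w(362,373,.117),w(475,351,.117);print('index',(a+b)/2,np.linalg.norm(b-a),np.degrees(np.arctan2(*(b-a)[::-1])))
print('disc',w(417,358,.117))
p=[w(u,v,.114) for u,v in((270,207),(502,162))];print('topedge',p,np.degrees(np.arctan2(*(p[1]-p[0])[::-1])),(p[0]+p[1])/2)
print('tread',w(396,248,.115),'cap',w(385,119,.141))
E
```

```text
index [0.527  0.0216] 0.08423168366154705 14.845843743796905
disc [0.5259 0.0248]
topedge [array([0.4196, 0.1278]), array([0.5738, 0.1656])] 13.748116672702691 [0.4967 0.1467]
tread [0.5065 0.1045] cap [0.4957 0.1864]
```

View pics/w1c.png

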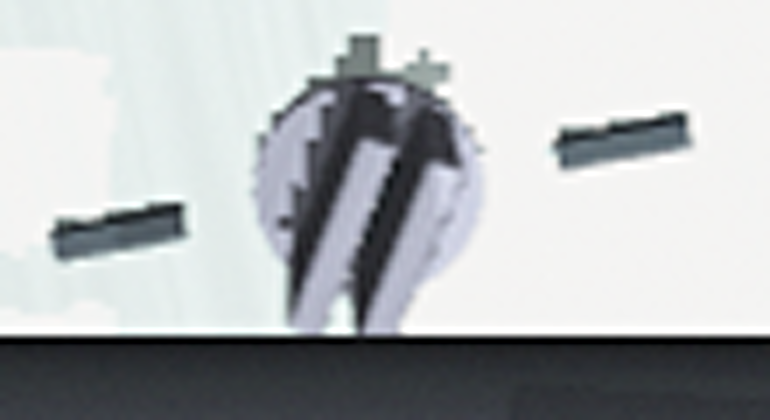

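```bash
python3 - <<'E'
from h import *
w=lambda u,v:px('w1',215+u/7,205+v/7,.142)[:2]
for p,q in(((362,140),(292,318)),((420,160),(362,325)),((390,140),(325,320)),((460,165),(395,325))):
    d=w(*p)-w(*q);print(np.degrees(np.arctan2(d[1],d[0])))
E
python3 -m pendant '[[0.025,-0.003,0.03,0],[0.05,-0.006,0.06,0],[0.075,-0.008,0.09,0],[0.096,-0.009,0.12,0],[0.096,-0.009,0.135,0],[0.096,-0.009,0.135,0],[0.096,-0.009,0.135,0],[0.096,-0.009,0.135,0]]' 1
```

```text
73.2659397738198
75.66721291647903
74.97741525341797
73.27978904135281
time_s: 2.78
tool_pos: [0.4968, 0.1849, 0.1667]
eef_rot: [[-0.05, 0.999, 0.002], [0.999, 0.05, 0.001], [0.001, 0.002, -1.0]]
force: [0.3, -0.7, -0.9]
width: 0.172
grip_force: 0.0
```

```bash
python3 -m pendant '[[0.001,-0.001,0.008,0],[0.001,-0.001,0.014,0],[0.001,-0.001,0.019,0],[0.001,-0.001,0.024,0],[0.001,-0.001,0.029,0],[0.001,-0.001,0.033,0],[0.001,-0.001,0.036,0],[0.001,-0.001,0.038,0],[0.001,-0.001,0.038,0],[0.001,-0.001,0.038,0]]' 1
```

```text
time_s: 4.03
tool_pos: [0.4951, 0.1863, 0.1284]
eef_rot: [[-0.051, 0.999, 0.0], [0.999, 0.051, 0.001], [0.0, 0.0, -1.0]]
force: [-5.4, -2.3, 12.3]
width: 0.007
grip_force: 6.0
```

```bash
python3 -m pendant '[[0,0,0.001,0],[0,0,0.002,0],[0,0,0.002,0],[0,0,0.002,0]]' 1
```

```text
time_s: 4.53
tool_pos: [0.4952, 0.1863, 0.1282]
eef_rot: [[-0.051, 0.999, 0.001], [0.999, 0.051, 0.001], [0.001, 0.001, -1.0]]
force: [-12.7, -4.9, 30.4]
width: 0.004
grip_force: 15.1
```

```bash
python3 -m pendant '[[0,0,-0.04,0],[-0.03,0.003,-0.08,0.05],[-0.07,0.007,-0.11,0.12],[-0.11,0.011,-0.125,0.19],[-0.15,0.015,-0.125,0.26],[-0.19,0.019,-0.125,0.33],[-0.218,0.021,-0.125,0.33],[-0.218,0.021,-0.125,0.33],[-0.218,0.021,-0.125,0.33],[-0.218,0.021,-0.125,0.33]]' 0; python3 - <<'E'
from h import *
snap('wrist','w2')
cv2.imwrite('pics/w2b.png',cv2.resize(cv2.imread('pics/w2.png'),(800,600),interpolation=2))
E
```

```text
time_s: 5.78
tool_pos: [0.5271, -0.0291, 0.2504]
eef_rot: [[0.274, 0.962, -0.0], [0.962, -0.274, 0.0], [0.0, -0.0, -1.0]]
force: [0.6, 1.2, 1.0]
width: 0.983
grip_force: 0.0
```

View pics/w2b.png

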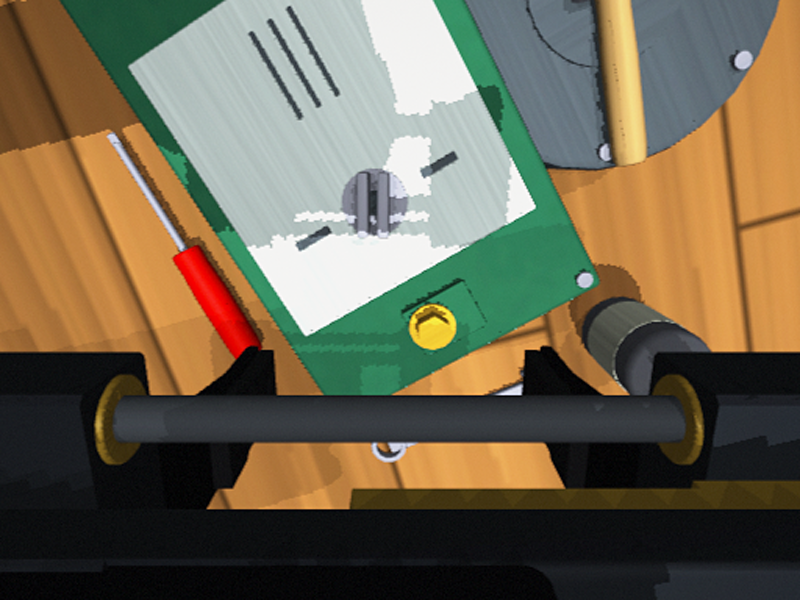

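The view shows the slot nearly vertical in the picture, with cheek tops about (363–383, 172–235). Rib outer ends are at (298,245) and (457,157), and panel corners at (128,66), (305,335), (536,208).

```bash
python3 - <<'E'
from h import *
np.set_printoptions(precision=4,suppress=True)
s=1.5625
w=lambda p,z:px('w2',p[0]/s,p[1]/s,z)[:2]
def ang(p,q,z):
    d=w(q,z)-w(p,z);return np.degrees(np.arctan2(d[1],d[0])),np.linalg.norm(d)
print('rib',ang((298,245),(457,157),.117),(w((298,245),.117)+w((457,157),.117))/2)
print('rib c',ang((314,239),(440,164),.117))
print('edges',ang((305,335),(536,208),.114),ang((305,335),(128,66),.114))
print('tread',ang((300,117),(251,33),.114),ang((338,95),(290,8),.114),ang((320,107),(270,20),.114))
print('slot',ang((363,235),(363,172),.142),ang((383,235),(383,174),.142),w((373,204),.142))
print(monitor.get_obs()['eef_rot'])
# subpixel panel edge lines
g=cv2.imread('pics/w2.png')
for p,q in(((305,335),(536,208)),((305,335),(128,66))):
    p=np.array(p)/s;q=np.array(q)/s;n=np.array([-(q-p)[1],(q-p)[0]]);n/=np.linalg.norm(n);pts=[]
    for t in np.linspace(.08,.92,60):
        m=p+t*(q-p);k=np.arange(-6,6.1,.25);ln=cv2.remap(g,*(np.float32([m[i]+k*n[i] for i in(0,1)])[:,None,:]),1)[0][:,2].astype(float)
        d=np.abs(np.gradient(cv2.GaussianBlur(ln[None],(5,1),1)[0]))
        if d.max()>4: pts.append(m+k[d.argmax()]*n)
    v=cv2.fitLine(np.float32(pts),cv2.DIST_HUBER,0,.01,.01).ravel();a=v[2:]-60*v[:2];b=v[2:]+60*v[:2]
    print(len(pts),ang(a*s,b*s,.114))
E
```

```text
rib (np.float64(12.527115843677183), np.float64(0.10456482875964396)) [0.5275 0.0213]
rib c (np.float64(14.299039007103975), np.float64(0.08437518512489735))
edges (np.float64(13.538863601595555), np.float64(0.15887582010360526)) (np.float64(103.96164799019061), np.float64(0.17797144944268775))
tread (np.float64(103.63502622124003), np.float64(0.048751995942343244)) (np.float64(103.30535078137186), np.float64(0.04922383818379149)) (np.float64(103.81546404300326), np.float64(0.050035856962337914))
slot (np.float64(73.03698050462177), np.float64(0.03272499101613877)) (np.float64(73.62744536340368), np.float64(0.03171482049684904)) [0.5274 0.0222]
[[ 0.2737  0.9618 -0.    ]
 [ 0.9618 -0.2737  0.0003]
 [ 0.0002 -0.0001 -1.    ]]
60 (np.float64(13.905985237856779), np.float64(0.11379052315477131))
60 (np.float64(-76.1256014771799), np.float64(0.1048887814314948))
```

```bash
python3 -m pendant '[[0.025,-0.007,0.03,0],[0.049,-0.0136,0.06,0],[0.049,-0.0136,0.09,0],[0.049,-0.0136,0.11,0],[0.049,-0.0136,0.122,0],[0.049,-0.0136,0.128,0],[0.049,-0.0136,0.128,0],[0.049,-0.0136,0.128,0],[0.049,-0.0136,0.128,0]]' 0 && python3 -m pendant '[[0,0,0,0],[0,0,0,0],[0,0,0,0],[0,0,0,0],[0,0,0,0],[0,0,0,0],[0,0,0,0],[0,0,0,0]]' 1; python3 -c "
from h import *
o=monitor.get_obs();print(o['ft_torque'],o['q'])"
```

```text
time_s: 6.95
tool_pos: [0.5278, 0.0205, 0.1231]
eef_rot: [[0.275, 0.961, 0.001], [0.961, -0.275, 0.0], [0.001, 0.001, -1.0]]
force: [-0.3, 0.3, 0.4]
width: 1.0
grip_force: 0.0
time_s: 7.95
tool_pos: [0.5266, 0.0207, 0.1223]
eef_rot: [[0.275, 0.961, -0.002], [0.961, -0.275, 0.0], [-0.0, -0.002, -1.0]]
force: [3.0, -0.8, 1.6]
width: 0.191
grip_force: 30.0
[-0.31133358 -0.78932597 -0.03938471] [-30.59857797  11.86285836  26.25906202 106.81550243  -5.90475997
  62.75913662 -18.08586898]
```

```bash
python3 -m pendant '[[0,0,0,0.1],[0,0,0,0.22],[0,0,0,0.34],[0,0,0,0.46],[0,0,0,0.58],[0,0,0,0.7],[0,0,0,0.82],[0,0,0,0.94],[0,0,0,1.02],[0,0,0,1.05],[0,0,0,1.05],[0,0,0,1.05],[0,0,0,1.05]]' 1; python3 -c "
from h import *
o=monitor.get_obs();r=o['eef_rot'];print(np.degrees(np.arctan2(r[1][0],r[0][0])),o['ft_torque'],o['q'])"
```

```text
time_s: 9.57
tool_pos: [0.5258, 0.0216, 0.1221]
eef_rot: [[0.971, 0.24, -0.004], [0.24, -0.971, 0.001], [-0.003, -0.002, -1.0]]
force: [-8.1, 3.6, 4.4]
width: 0.191
grip_force: 30.0
13.90267576858427 [ 0.68197058  1.89158757 -0.02516181] [-36.89242537  12.4240641   33.41467743 107.1438314   -7.75242262
  62.86456936 -76.61789205]
```

```bash
python3 -m pendant '[[0,0,0,0],[0,0,0,0],[0,0,0,0],[0,0,0,0],[0,0,-0.03,0],[0,0,-0.07,0],[-0.03,0,-0.1,0],[-0.05,0,-0.13,0],[-0.05,0,-0.13,0],[-0.05,0,-0.13,0],[-0.05,0,-0.13,0]]' 0; python3 - <<'E'
from h import *
snap('wrist','w3')
cv2.imwrite('pics/w3b.png',cv2.resize(cv2.imread('pics/w3.png'),(800,600),interpolation=2))
E
```

```text
time_s: 10.95
tool_pos: [0.4788, 0.0086, 0.2516]
eef_rot: [[0.971, 0.24, -0.002], [0.24, -0.971, -0.001], [-0.002, 0.0, -1.0]]
force: [0.1, 0.5, 0.5]
width: 1.003
grip_force: 0.0
```

View pics/w3b.png

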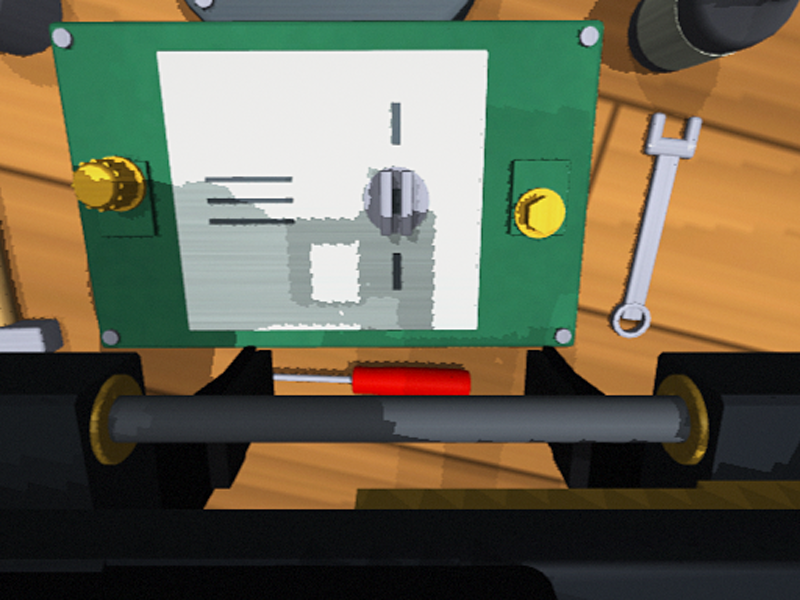

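The slot (397, 172–235) is in line with the ribs (396, 103–145 and 253–290), and the panel is still up with the cap seated. Next is the press.

```bash
python3 -m pendant '[[0.02,-0.03,0,0],[0.04,-0.06,0.02,0],[0.05,-0.086,0.05,0],[0.05,-0.086,0.08,0],[0.05,-0.086,0.1,0],[0.05,-0.086,0.12,0],[0.05,-0.086,0.128,0],[0.05,-0.086,0.128,0],[0.05,-0.086,0.128,0]]' 1 && python3 -m pendant '[[0,0,0.004,0],[0,0,0.008,0],[0,0,0.011,0],[0,0,0.014,0],[0,0,0.016,0],[0,0,0.018,0],[0,0,0.018,0],[0,0,0.018,0]]' 1
```

```text
time_s: 12.12
tool_pos: [0.5074, 0.1041, 0.1252]
eef_rot: [[0.971, 0.239, 0.001], [0.239, -0.971, 0.0], [0.001, -0.0, -1.0]]
force: [0.2, 0.6, 0.2]
width: 0.06
grip_force: 0.0
time_s: 13.12
tool_pos: [0.5069, 0.104, 0.1072]
eef_rot: [[0.971, 0.239, -0.0], [0.239, -0.971, 0.001], [0.0, -0.001, -1.0]]
force: [-4.9, -1.8, 10.6]
width: 0.005
grip_force: 5.4
```

```bash
python3 -m pendant '[[0,0,0.001,0],[0,0,0.0025,0],[0,0,0.0025,0],[0,0,0.0025,0],[0,0,0.0025,0],[0,0,0.0025,0]]' 1
```

```text
time_s: 13.88
tool_pos: [0.507, 0.1041, 0.1063]
eef_rot: [[0.971, 0.239, -0.0], [0.239, -0.971, 0.002], [0.0, -0.002, -1.0]]
force: [-13.9, -3.1, 30.0]
width: 0.004
grip_force: 15.1
```

```bash
python3 - <<'E'
from h import *
snap('scene','s1');im=cv2.imread('pics/s1.png')
cv2.imwrite('pics/s1b.png',cv2.resize(im[140:290,190:390],(800,600),interpolation=2))
o=monitor.get_obs();print(o['force'],o['tool_pos'])
E
```

```text
[-13.10720173  -3.1397757   29.84503181] [0.50700808 0.10401452 0.10627913]
```

View pics/s1b.png

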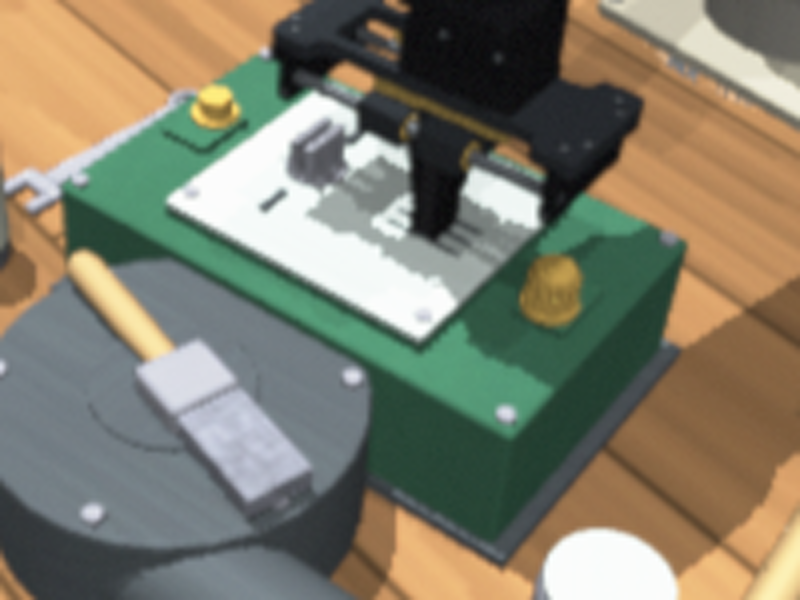

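The picture shows the panel flat under the fingers (435,225), the cap home (552,290) and the fastener in line (318,150).

```bash
python3 -c "
from plant import env
print(env.job_done())"
```

```text
the job is handed in; nothing more can be done
None
```

I pushed the cap home, lined the slot up with the ribs while the panel stood up, and handed the job in with the panel held flat at about 30 N and nothing loose touched, after about 14 s; the hand-in returned no verdict.

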